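# Load the work lamp's battery and click its cover shut

## Task

Put the charged battery pack (green) flat into the open bay of the work lamp, then slide the cover along its rails over it until its flexible tab clicks in behind the ledge and the cover is snug against its rubber end buffers. Feel for the click and stop gently there, because the buffers are fragile and tear if the cover is rammed home. Leave everything else on the bench where it is.

Things in the scene. Friction and masses are not known exactly. Their poses are not given: they have to be found in the camera images.
- lamp: Yellow and black cordless work lamp, fixed. Origin on the bench; z up; +x = the way the cover shuts. Base x -128 to +140 mm, y -62 to +62 mm. Along x run two side walls with rails, inner faces at y = -52 and +52 mm, tops at z = 64 mm. The lamp head stands beyond the +x end: x 155 to 190 mm, 140 mm wide, 135 mm high.
- bay (a point): Centre of the battery bay's floor: lamp x = 40, y = 0, z = 20 mm. The bay is 65 mm (lamp x) by 41 mm (y) inside, bounded only by kerbs 5 mm thick and 8 mm high. The lamp's side walls stand 52 mm to either side of this point, so open the gripper only part way down there (about 55 mm between the fingers).
- pack_full: The charged battery pack: loose black block 60 x 36 x 26 mm (x, y, z) with GREEN bands and top, about 0.2 kg. Origin at the centre of its underside, z up. It lies in the bay with its length along the lamp's x, either way round, about 2.5 mm of play on every side; its top is then 10 mm below the cover's underside.
- cover_rib (a point): Foot of the orange push rib, on the cover's top face (60 mm over the bench), mid-rib. Rib: 12 mm thick along lamp x, 40 mm wide (y), 18 mm high. It lies at lamp x = -95 mm + joint cover, y = 0. The cover is a grey plate 100 x 100 x 4 mm, from 30 mm behind (-x) to 70 mm ahead of this point; the tab reaches 22 mm farther.
- cover (a joint): Travel of the cover along lamp +x, m: 0 = fully open; starts at 0 to 8 mm; about 1.5 N of friction. Ahead of it is a flexible tab, 24 mm wide. The latch plate is screwed in slots, so the click comes anywhere from 108 to 130 mm. From 28 mm before it the tab rides up a ramp (7 to 11 N of push), then over the ledge (about 5 N), then drops behind it and holds the cover.
- buffer (a joint): Compression of the two rubber end buffers on the latch plate, m: 0 = untouched; together 15 N per mm. The cover's front edge meets them about 1 mm past the click, not before. Pressed with over 20 N (1.33 mm) they tear. A push of 13 to 16 N on the cover is surely past the click, snug and safe.
- pack_flat: The flat (empty) battery pack, same size and shape as the charged one but with RED bands and top, loose; origin under its centre. Leave it.
- spray: Spray can, 56 mm wide, 160 mm high, standing loose; origin under its centre. Leave it.
- tape: Roll of yellow tape, 100 mm wide, 25 mm high, lying flat, loose. Leave it.
- driver: Red-handled screwdriver lying loose. Leave it.
- jar: Closed glass jar, 66 mm wide, 90 mm high, loose. Leave it.
- sander: Cork sanding block 110 x 65 x 35 mm, loose. Leave it.
- cup: Blue mug, 80 mm wide, 90 mm high, loose. Leave it.
Mind the look-alikes: they are no part of the job. What is shaped like the pack_full but purple or white is not meant.

How it is judged:
By the outcome, as a careful person would: the job done as asked, in the order asked, and still so for the second after the job is handed in, with the robot touching nothing.
It also fails if it takes over 61 s, if anything falls off the work surface, if the arm or the gripper's body presses on something with over 40 N, if the wrist force passes 120 N, or if a joint passes its speed limit or range.

## Robot

A 6-joint arm with a two-finger parallel gripper is mounted at the origin on the work surface. World frame = base frame: x ahead of the robot, y to its left, z up, the work surface at z = 0. Lengths are in m, angles in degrees, forces in N, time in s.
With the tool pointing down it reaches from about 0.35 to 0.725 m from the base axis. Payload 4.3 kg.
Tool frame: the origin (TCP) lies at the very end of the fingers, on their centre line; the grasp point (between the pads) lies 19 mm behind it; z points along the fingers, y is the line along which they close (so a half turn about z gives the same grasp; the last joint's range is limited). The gripper opens to 85 mm and grips with 20 to 120 N. Pads are 22 mm wide; open, the fingers measure 114 mm over their backs; the gripper's body (76 mm by 85 mm) begins 54 mm behind the grasp point. The pads swing forward as they close: fully open they stand 13 mm farther back than shut.
Start: joints at [-78.283, 21.618, 4.641, 73.018, 0, 83.68], TCP at [0.178, -0.547, 0.231] pointing down, gripper open.
Joint ranges: [-156.06, 156.06], [-48.1, 94.91], [-58.44, 69.94], [-101.28, 121.22], [-78.64, 73.56], [-180, 180]. Speed limits (degrees/s): [147.25, 147.25, 180, 180, 180, 180].

## Interface

Orientations are given as [roll, pitch, yaw] about the fixed x, y, z axes, in that order (R = Rz(yaw) Ry(pitch) Rx(roll)).
In Python, from workcell import r gives the robot as it stands. The module is installed in compiled form; this text tells all that it offers.
- The arm moves only by the tool carry_out, never from a script. Its arguments are lists of equal length, an entry for each row: "twist": the turn, a rotation vector about the tool's x, y, z in rad, a list of three; "dp": the shift along the tool's x, y, z in m, a list of three; "gripper": the opening, from 0 (shut) to 1 (fully open). A call has 1 to 20 rows; each row shifts and turns the commanded pose from where the row before left it, along the tool's axes as they then stand; what a row does not reach is not made up. A row lasts 1/10 s, in which the tool goes at most 50 mm and 8.59 degrees, less where a joint would pass 70% of its speed; a pose out of reach is approached as far as the arm can. A call is refused whole if a number of a shift passes 0.05 or a number of a turn 0.15, either way. A call with a gripper value outside its range is refused whole. The fingers move at their own pace and stop on an object; "force" is the grip in N (left out, the last holds). Time passes only in rows, so rows that do not move let the fingers close. It gives the time, the measured TCP pose, the force, the opening and the grip force at its end, in the units of the state.
- r.observe(): the state, without advancing time (a new reading comes with each control period).
- r.camera(name): name is "scene" or "top" or "wrist"; returns the picture (420x560x3 uint8, red, green, blue); there is no depth.
- r.get_calibration(name): a dict with "intrinsics" (3x3 intrinsics, pixels), "D" ([k1, k2, p1, p2, k3] as OpenCV has them; the pictures are not rectified), "R" (3x3) and "t" (3): a world point X has camera coordinates R X + t; the wrist camera has in their place "T_tool_cam" (4x4, takes a point from camera to tool coordinates, whose origin is the TCP and whose axes are the flange's). Camera axes: x right, y down, z forward; pixel columns grow to the right and rows downward; lengths in m; the calibration is good to about 2 mm. A picture is of the moment at which its call begins: read the wrist's pose just before it. get_calibration takes no time and is no camera call.
- r.job_done(): hands the job in; it is judged then, once.
Trained networks look in the newest picture that a camera, given by its name, has taken for a name from the list of things; names that differ only in an ending like _2 or _b are one class to them, and where a whole thing is asked for, a point or a joint stands for the part that bears it (a point fixed in the world has none). Each returns a list of dicts, best first, with "conf" (0 to 1); they miss things now and then, are a little off and sometimes report something else, mostly with a low value. They report only what shows in the picture. A call takes as long as a camera call. They do not tell look-alikes from the thing itself.
- r.find_in(query, camera): "location" ([row, column] in pixels, amid what is visible of it).
The state is a dict: "t": time; "joints": joint angles; "joint_vel": joint speeds; "joint_efforts": joint torques, N m; "tcp_pos": TCP position; "orientation": TCP orientation; "ft_force": force on the tool from outside, world axes, zero at the start; "torque": the same for the moment, N m; "finger_gap": opening from 0.0 (shut) to 1.0 (fully open); "finger_force": force on a finger pad.
Only numpy, scipy, OpenCV 4.12 (cv2) and the standard library are available. Lean on these libraries where they do the work, as an engineer would, in place of code of your own. Each camera call takes 0.05 s, during which the arm holds its last target. There are 200 camera calls.

## Working session

There is one attempt and no reset: what is moved stays moved. The work goes in short steps, Python scripts to look and compute and a tool call to move; the robot and the scene stay as the last step left them, time stands still between calls to the robot, and variables do not carry over. Pictures are saved under pics/ and viewed, at most 10 in all, crops included, and the job is handed in when it is done.

Besides the shell and the picture viewer there is one more tool, called after "Call:" as name(argument=value, ...) on one line, values as JSON. carry_out: Moves the arm, as the interface text tells. Its arguments: {"type":"object","properties":{"twist":{"type":"array","items":{"type":"array","items":{"type":"number"}}},"dp":{"type":"array","items":{"type":"array","items":{"type":"number"}}},"gripper":{"type":"array","items":{"type":"number"}},"force":{"type":"number"}},"required":["twist","dp","gripper"]}

```bash
mkdir -p pics; cat > h.py <<'E'
import numpy as np, cv2
from workcell import r
from scipy.spatial.transform import Rotation as Ro
def cam(name):
    s=r.observe(); im=r.camera(name); c=r.get_calibration(name)
    K=np.array(c["intrinsics"]);D=np.array(c["D"],float)
    if "R" in c: R=np.array(c["R"]);t=np.array(c["t"])
    else:
        T=np.eye(4);T[:3,:3]=Ro.from_euler('xyz',s["orientation"],degrees=True).as_matrix();T[:3,3]=s["tcp_pos"]
        T=np.linalg.inv(T@np.array(c["T_tool_cam"]));R=T[:3,:3];t=T[:3,3]
    return im,(K,D,R,t.ravel())
def w(px,z,c):  # px (row,col) -> world at height z
    K,D,R,t=c
    u=cv2.undistortPoints(np.array([[px[1],px[0]]],float).reshape(1,1,2),K,D).ravel()
    d=R.T@np.array([u[0],u[1],1]);o=-R.T@t
    return o+d*(z-o[2])/d[2]
def proj(X,c):
    K,D,R,t=c
    p=cv2.projectPoints(np.array(X,float).reshape(-1,1,3),cv2.Rodrigues(R)[0],t,K,D)[0].reshape(-1,2)
    return p[:,::-1]
def save(im,n): cv2.imwrite("pics/"+n,im[:,:,::-1])
E
python3 - <<'E'
from h import *
print(r.observe())
im,c=cam("top");save(im,"top.png")
print(-c[2].T@c[3])
for q,z in [("lamp",.05),("pack_full",.026),("cover_rib",.07),("pack_flat",.026),("bay",.02)]:
    for f in r.find_in(q,"top")[:3]: print(q,f,w(f["location"],z,c).round(3))
im,c=cam("scene");save(im,"scene.png")
E
```

```text
{'t': 0.0, 'joints': array([-7.82817672e+01,  2.16625227e+01,  4.56251299e+00,  7.30155262e+01,
       -8.54480574e-04,  8.36789401e+01]), 'joint_vel': array([ 0.0427841 , -0.06365706, -0.05743178, -0.00675484,  0.104249  ,
        0.03558698]), 'joint_efforts': array([ 1.88216563e-04, -4.63604879e+01,  2.69875717e+01,  2.09205406e-02,
        9.79985066e-05,  1.71877168e-06]), 'tcp_pos': array([ 0.17791797, -0.54611069,  0.23035176]), 'orientation': array([-1.79885072e+02, -1.18711738e-02,  1.80392817e+01]), 'ft_force': array([-0.13376093, -0.56246978, -0.11100214]), 'torque': array([-0.01255518, -0.00873177, -0.00301722]), 'finger_force': 0.0, 'finger_gap': 1.000672452861528}
[0.31161974 0.03945528 1.29529127]
lamp {'location': [221.8, 262.8], 'conf': 0.98} [0.54  0.092 0.05 ]
pack_full {'location': [178.1, 368.5], 'conf': 0.79} [ 0.686 -0.226  0.026]
pack_full {'location': [211.5, 380.5], 'conf': 0.71} [ 0.582 -0.26   0.026]
pack_full {'location': [214.4, 346.7], 'conf': 0.65} [ 0.572 -0.158  0.026]
cover_rib {'location': [219.6, 296.1], 'conf': 0.94} [ 0.545 -0.004  0.07 ]
pack_flat {'location': [264.3, 372.0], 'conf': 0.5} [ 0.423 -0.231  0.026]
bay {'location': [220.1, 262.9], 'conf': 0.81} [0.551 0.093 0.02 ]
bay {'location': [206.6, 440.3], 'conf': 0.33} [ 0.603 -0.449  0.02 ]
```

View pics/top.png

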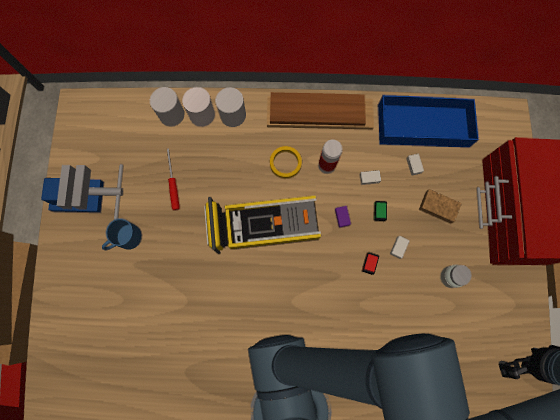

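View pics/scene.png

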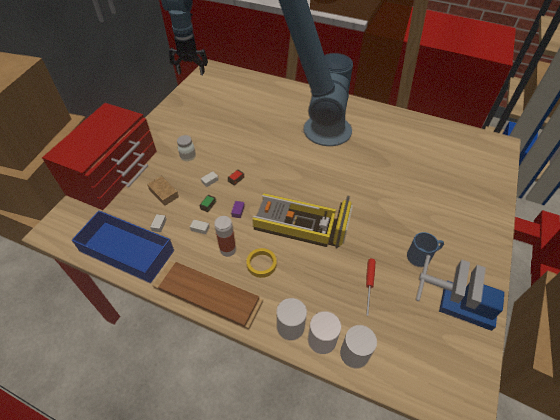

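The top view shows the green pack at (211, 380), the lamp centred near (222, 263) with its head to the left at column 215, and the orange rib at about column 305. The other orange patch, near column 278, is at the cover's front. The scene view agrees, with the green pack at (203, 207) beside the purple and white look-alikes.

```bash
python3 - <<'E'
from h import *
im,c=cam("top"); 
hsv=cv2.cvtColor(im,cv2.COLOR_RGB2HSV)
def blob(lo,hi,box):
    m=cv2.inRange(hsv,lo,hi); k=np.zeros_like(m); r0,r1,c0,c1=box; k[r0:r1,c0:c1]=m[r0:r1,c0:c1]; return np.argwhere(k)
g=blob((45,80,40),(85,255,255),(190,235,360,400))
P=np.array([w(p,.026,c)[:2] for p in g]); print("green",len(g),P.mean(0),cv2.minAreaRect((P*1000).astype(np.float32)))
y=blob((22,150,90),(34,255,255),(185,260,195,330))
y=y[y[:,1]>228]
P=np.array([w(p,.064,c)[:2] for p in y]);print("yel",len(y),cv2.minAreaRect((P*1000).astype(np.float32)))
o=blob((5,150,90),(18,255,255),(190,245,225,330))
n,l,s,ce=cv2.connectedComponentsWithStats(cv2.inRange(hsv,(5,150,90),(18,255,255))[190:245,225:330])
for i in range(1,n): print(s[i],w((ce[i][1]+190,ce[i][0]+225),.07,c))
big=cv2.resize(im[180:265,195:400],None,fx=3.9,fy=3.9,interpolation=cv2.INTER_CUBIC);save(big,"crop.png")
E
```

```text
green 165 [ 0.58779431 -0.26027504] ((586.6914672851562, -258.8408203125), (33.95121383666992, 52.911983489990234), 84.16294860839844)
yel 624 ((540.8984985351562, 63.587806701660156), (124.24046325683594, 263.49365234375), 7.538693904876709)
[78 20  6 14 62] [ 0.55467365 -0.03085371  0.07      ]
[49 26  8 10 69] [0.54158745 0.04937028 0.07      ]
```

View pics/crop.png

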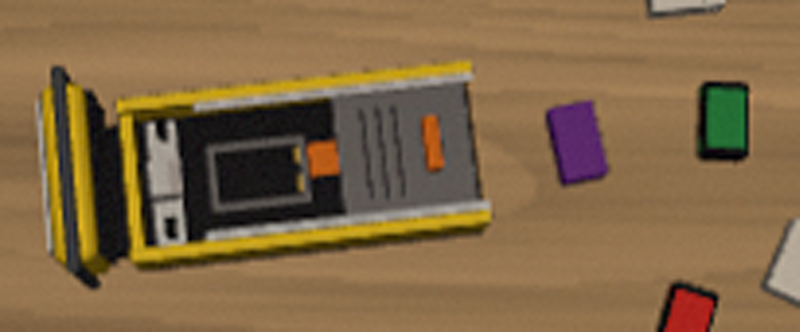

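The crop shows the lamp nearly horizontal with its head on the left, the empty bay frame at crop (175, 258) and the cover rib at (143, 433). The green pack is at (120, 724) with its long side vertical, i.e. along world x. Next I go above the pack.

Call:
carry_out(twist=[[0, 0, 0], [0, 0, 0], [0, 0, 0], [0, 0, 0], [0, 0, 0], [0, 0, 0], [0, 0, 0], [0, 0, 0], [0, 0, 0], [0, 0, 0], [0, 0, 0], [0, 0, 0], [0, 0, 0.14], [0, 0, 0.14], [0, 0, 0.14], [0, 0, 0], [0, 0, 0]], dp=[[0.0398, -0.0121, 0], [0.0398, -0.0121, 0], [0.0398, -0.0121, 0], [0.0398, -0.0121, 0], [0.0398, -0.0121, 0], [0.0398, -0.0121, 0], [0.0398, -0.0121, 0], [0.0398, -0.0121, 0], [0.0398, -0.0121, 0], [0.0398, -0.0121, 0], [0.0398, -0.0121, 0], [0.0398, -0.0121, 0], [0, 0, 0], [0, 0, 0], [0, 0, 0], [0, 0, 0], [0, 0, 0]], gripper=[1, 1, 1, 1, 1, 1, 1, 1, 1, 1, 1, 1, 1, 1, 1, 1, 1])

```text
t: 2.1
tcp_pos: [0.5872, -0.2608, 0.2313]
orientation: [180.0, 0.0, -5.9]
ft_force: [-0.3, 0.1, -0.3]
finger_gap: 1.003
finger_force: 0.0
```

```bash
python3 - <<'E'
from h import *
s=r.observe();print(s["t"],s["tcp_pos"],s["orientation"],s["joints"])
im,c=cam("wrist");save(im,"w1.png")
print(r.get_calibration("wrist")["T_tool_cam"])
hsv=cv2.cvtColor(im,cv2.COLOR_RGB2HSV)
m=cv2.inRange(hsv,(45,80,40),(85,255,255))
n,l,st,ce=cv2.connectedComponentsWithStats(m)
i=1+st[1:,4].argmax();print(st[i])
P=np.array([w(p,.026,c)[:2] for p in np.argwhere(l==i)]);print(P.mean(0),cv2.minAreaRect((P*1000).astype(np.float32)))
E
```

```text
2.1 [ 0.58719882 -0.26081632  0.23127811] [ 1.79997547e+02  2.53951133e-03 -5.86255312e+00] [-2.96016725e+01  3.00339192e+01  1.77325859e+01  7.77000037e+01
 -3.26809480e-03  1.56260881e+02]
[[ 6.22479349e-06 -9.49065346e-01 -3.15079307e-01  8.20507552e-02]
 [ 9.99999873e-01 -1.52815441e-04  4.80058922e-04  1.27893943e-04]
 [-5.03756270e-04 -3.15079270e-01  9.49065224e-01 -1.42564119e-01]
 [ 0.00000000e+00  0.00000000e+00  0.00000000e+00  1.00000000e+00]]
[ 266  152   32   46 1357]
[ 0.59171695 -0.26381238] ((591.2623901367188, -263.7553405761719), (31.770740509033203, 47.29463195800781), 87.43919372558594)
```

View pics/w1.png

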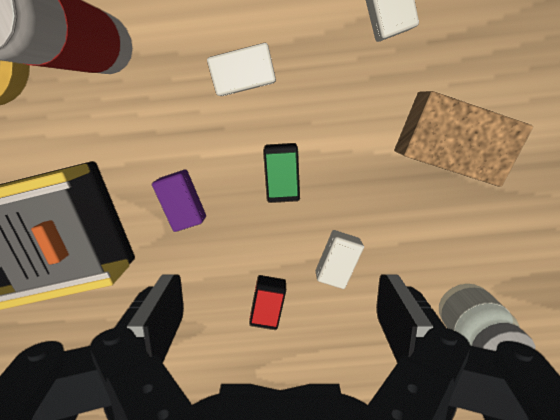

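The green pack is centred at (174, 282) with its long side close to vertical. Its neighbours (purple, white, red) are well clear. I'll check the pack outline against the model.

```bash
python3 - <<'E'
from h import *
im,c=cam("wrist");im2,_=cam("wrist")
m=((im.max(2)<70)|cv2.inRange(cv2.cvtColor(im,cv2.COLOR_RGB2HSV),(45,80,40),(85,255,255)).astype(bool)).astype(np.uint8)
n,l,st,ce=cv2.connectedComponentsWithStats(m)
i=l[174,282];print("seen",st[i],ce[i]); M=l==i
from scipy.optimize import minimize
def sil(p):
    a=np.radians(p[2]);R=np.array([[np.cos(a),-np.sin(a)],[np.sin(a),np.cos(a)]])
    X=[[*(R@[sx*.03,sy*.018]+p[:2]),z] for sx in(-1,1) for sy in(-1,1) for z in(0,.026)]
    h=cv2.convexHull(proj(X,c)[:,::-1].astype(np.float32))
    k=np.zeros((1680,2240),np.uint8);cv2.fillConvexPoly(k,np.round(h*4+1.5).astype(int),1)
    return cv2.resize(k.astype(np.float32),(560,420),interpolation=cv2.INTER_AREA)
f=lambda p:np.abs(sil([p[0]/1e3,p[1]/1e3,p[2]])-M).sum()
o=min((minimize(f,[591+d,-264,a],method="Nelder-Mead",options=dict(initial_simplex=[[591+d,-264,a],[595+d,-264,a],[591+d,-260,a],[591+d,-264,a+4]])) for a in(-6,-2,2) for d in(-4,0)),key=lambda o:o.fun)
print(o.x,o.fun,M.sum())
E
```

```text
seen [ 264  143   36   59 1902] [281.60567823 172.21451104]
[ 591.16731102 -264.01037096   -2.45209035] 172.75 1902
```

Call:
carry_out(twist=[[0, 0, -0.06], [0, 0, 0], [0, 0, 0], [0, 0, 0], [0, 0, 0], [0, 0, 0], [0, 0, 0], [0, 0, 0], [0, 0, 0], [0, 0, 0], [0, 0, 0], [0, 0, 0], [0, 0, 0], [0, 0, 0], [0, 0, 0]], dp=[[0, 0, 0], [0.004, 0.003, 0.03], [0, 0, 0.04], [0, 0, 0.04], [0, 0, 0.04], [0, 0, 0.035], [0, 0, 0.025], [0, 0, 0.012], [0, 0, 0], [0, 0, 0], [0, 0, 0], [0, 0, 0], [0, 0, 0], [0, 0, 0], [0, 0, 0]], gripper=[0.8, 0.8, 0.8, 0.8, 0.8, 0.8, 0.8, 0.8, 0.8, 0.3, 0.3, 0.3, 0.3, 0.3, 0.3], force=40)

```text
t: 3.75
tcp_pos: [0.5928, -0.2649, 0.0116]
orientation: [179.9, -0.2, -2.6]
ft_force: [-0.3, 0.9, 6.4]
finger_gap: 0.409
finger_force: 41.9
```

Call:
carry_out(twist=[[0, 0, 0], [0, 0, 0], [0, 0, 0], [0, 0, 0], [0, 0, 0], [0, 0, 0], [0, 0, 0], [0, 0, 0], [0, 0, 0], [0, 0, 0], [0, 0, 0], [0, 0, 0], [0, 0, 0], [0, 0, 0]], dp=[[0, 0, -0.02], [0, 0, -0.04], [0, 0, -0.045], [0, 0, -0.045], [0, 0, -0.04], [-0.004, -0.02, 0], [-0.008, -0.04, 0], [-0.009, -0.042, 0], [-0.009, -0.042, 0], [-0.009, -0.042, 0], [-0.008, -0.04, 0], [-0.008, -0.035, 0], [-0.0037, -0.0196, 0], [0, 0, 0]], gripper=[0.3, 0.3, 0.3, 0.3, 0.3, 0.3, 0.3, 0.3, 0.3, 0.3, 0.3, 0.3, 0.3, 0.3])

```text
t: 5.15
tcp_pos: [0.5442, 0.0215, 0.1995]
orientation: [-180.0, 0.0, -2.4]
ft_force: [0.5, -0.4, -2.1]
finger_gap: 0.408
finger_force: 41.0
```

Call:
carry_out(twist=[[0, 0, -0.07], [0, 0, -0.14], [0, 0, -0.14], [0, 0, -0.14], [0, 0, -0.14], [0, 0, -0.14], [0, 0, -0.14], [0, 0, -0.14], [0, 0, -0.14], [0, 0, -0.14], [0, 0, -0.14], [0, 0, -0.14], [0, 0, -0.14], [0, 0, 0], [0, 0, 0]], dp=[[0, 0, 0], [0, 0, 0], [0, 0, 0], [0, 0, 0], [0, 0, 0], [0, 0, 0], [0, 0, 0], [0, 0, 0], [0, 0, 0], [0, 0, 0], [0, 0, 0], [0, 0, 0], [0, 0, 0], [0, 0, 0], [0, 0, 0]], gripper=[0.3, 0.3, 0.3, 0.3, 0.3, 0.3, 0.3, 0.3, 0.3, 0.3, 0.3, 0.3, 0.3, 0.3, 0.3])

```text
t: 6.65
tcp_pos: [0.5452, 0.0182, 0.1993]
orientation: [-180.0, 0.0, 97.5]
ft_force: [0.6, 1.4, -0.5]
finger_gap: 0.407
finger_force: 41.0
```

```bash
python3 - <<'E'
from h import *
s=r.observe();print(s["t"],s["tcp_pos"],s["orientation"],s["joints"],s["finger_gap"],s["ft_force"])
im,c=cam("wrist");save(im,"w2.png")
for q in("bay","cover_rib"): print(q,r.find_in(q,"wrist")[:2])
# predicted bay-kerb corners & wall inner tops for lamp guess
o=np.array([.5417,.0576]);a=np.radians(97.5);R=np.array([[np.cos(a),-np.sin(a)],[np.sin(a),np.cos(a)]])
for x,y,z in[(7.5,-20.5,28),(7.5,20.5,28),(72.5,-20.5,28),(72.5,20.5,28),(140,-62,64),(140,62,64),(40,0,20)]:
    print((x,y,z),proj([*(R@[x/1e3,y/1e3]+o),z/1e3],c).round(0))
E
```

```text
6.65 [0.54520192 0.01821251 0.19929279] [-1.79998965e+02  2.58755349e-02  9.74642109e+01] [-4.73567341e+00  1.87820505e+01 -4.22560035e+00  6.69878923e+01
 -2.55098201e-02  7.78001149e+01] 0.4072483884837213 [ 0.56360294  1.35306137 -0.51501982]
bay [{'location': [118.2, 288.8], 'conf': 0.89}]
cover_rib [{'location': [195.0, 289.3], 'conf': 0.56}, {'location': [211.8, 495.4], 'conf': 0.19}]
(7.5, -20.5, 28) [[135. 303.]]
(7.5, 20.5, 28) [[135. 258.]]
(72.5, -20.5, 28) [[ 57. 305.]]
(72.5, 20.5, 28) [[ 57. 256.]]
(140, -62, 64) [[-56. 371.]]
(140, 62, 64) [[-56. 190.]]
(40, 0, 20) [[ 98. 280.]]
```

View pics/w2.png

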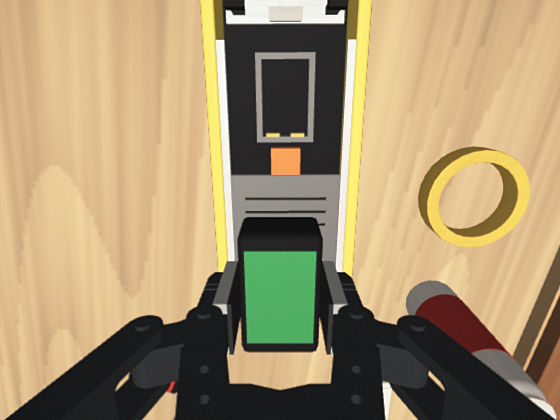

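The bay kerb frame shows at rows 52–142 and columns 255–314, unobstructed. The cover front edge is at row 175, and the green pack is held straight at (297, 280). Next I measure the bay and the pack in the hand.

```bash
python3 - <<'E'
from h import *
im,c=cam("wrist");s=r.observe()
g=im.astype(int); 
print("row85",im[85,245:325].max(1).tolist()); print("col275",im[40:180,275].max(1).tolist())
box=np.zeros(im.shape[:2],bool);box[45:150,245:325]=1
m=(box&(g.min(2)>85)&(g.max(2)-g.min(2)<40)).astype(np.uint8)
n,l,st,_=cv2.connectedComponentsWithStats(m);i=1+st[1:,4].argmax();print(st[i])
P=np.array([w(p,.028,c)[:2] for p in np.argwhere(l==i)])*1000
R1=cv2.minAreaRect(P.astype(np.float32));print("kerb outer",R1)
G=cv2.inRange(cv2.cvtColor(im,cv2.COLOR_RGB2HSV),(45,80,40),(85,255,255))
z=s["tcp_pos"][2]-.0116+.026
Q=np.array([w(p,z,c)[:2] for p in np.argwhere(G)])*1000
print("green",cv2.minAreaRect(Q.astype(np.float32)),s["tcp_pos"])
# wall edges: yellow tops at rows, lamp yaw
H=cv2.inRange(cv2.cvtColor(im,cv2.COLOR_RGB2HSV),(20,120,90),(36,255,255))
for a,b in((195,235),(335,375)):
    q=np.argwhere(H[60:200,a:b])+[60,a]
    S=np.array([w(p,.064,c)[:2] for p in q])*1000
    print("wall",cv2.minAreaRect(S.astype(np.float32)))
E
```

```text
row85 [44, 44, 43, 42, 42, 42, 43, 42, 41, 34, 55, 159, 169, 164, 165, 167, 147, 76, 38, 40, 42, 39, 43, 42, 41, 43, 40, 41, 42, 42, 43, 41, 42, 43, 43, 41, 41, 41, 38, 42, 40, 41, 42, 39, 41, 42, 40, 42, 42, 41, 41, 42, 42, 41, 41, 40, 41, 42, 41, 40, 40, 40, 35, 65, 158, 166, 161, 162, 164, 138, 65, 39, 37, 41, 41, 39, 40, 39, 41, 41]
col275 [42, 44, 42, 41, 43, 43, 42, 41, 42, 42, 40, 34, 65, 169, 167, 163, 163, 165, 165, 113, 52, 38, 42, 40, 40, 43, 42, 42, 43, 42, 42, 43, 41, 42, 43, 42, 42, 43, 40, 42, 39, 44, 42, 42, 40, 43, 40, 42, 41, 41, 41, 41, 42, 40, 41, 43, 43, 43, 41, 42, 42, 42, 40, 40, 40, 41, 38, 41, 41, 40, 43, 40, 41, 42, 41, 42, 43, 39, 39, 43, 41, 40, 41, 42, 39, 40, 41, 41, 39, 41, 39, 37, 52, 133, 237, 247, 244, 229, 161, 157, 161, 164, 157, 54, 31, 41, 37, 71, 156, 250, 255, 251, 250, 250, 250, 250, 250, 250, 250, 250, 250, 250, 250, 250, 250, 250, 250, 250, 250, 250, 250, 250, 250, 252, 254, 187, 133, 151, 153, 154]
[ 255   53   61   90 1699]
kerb outer ((540.42724609375, 96.84384155273438), (51.476318359375, 74.36073303222656), 7.581934928894043)
green ((546.51904296875, 15.530800819396973), (30.848997116088867, 46.33103561401367), 7.553693771362305) [0.54512794 0.01872019 0.19926313]
wall ((487.3981018066406, 63.43538284301758), (9.36240291595459, 109.11026000976562), 7.602189540863037)
wall ((596.4451293945312, 77.9217300415039), (16.916030883789062, 109.14234924316406), 7.625683307647705)
```

Call:
carry_out(twist=[[0, 0, 0], [0, 0, 0], [0, 0, 0], [0, 0, 0], [0, 0, 0], [0, 0, 0], [0, 0, 0], [0, 0, 0], [0, 0, 0], [0, 0, 0]], dp=[[0.02, 0.0015, 0], [0.035, 0.0025, 0], [0.0254, 0.0015, 0], [0, 0, 0.02], [0, 0, 0.04], [0, 0, 0.04], [0, 0, 0.03], [0, 0, 0.02], [0, 0, 0], [0, 0, 0]], gripper=[0.3, 0.3, 0.3, 0.3, 0.3, 0.3, 0.3, 0.3, 0.3, 0.3])

```text
t: 7.85
tcp_pos: [0.5398, 0.0994, 0.0496]
orientation: [-180.0, 0.0, 97.7]
ft_force: [0.8, -0.6, -0.9]
finger_gap: 0.41
finger_force: 40.9
```

```bash
python3 - <<'E'
from h import *
im,c=cam("wrist");s=r.observe();print(s["t"],s["tcp_pos"],s["orientation"],s["ft_force"])
a=np.radians(97.6);R=np.array([[np.cos(a),-np.sin(a)],[np.sin(a),np.cos(a)]])
zb=s["tcp_pos"][2]-.0116
K=[[*(R@np.array([x,y])/1e3+[.5404,.0968]),.028] for x,y in[(-32.5,-20.5),(32.5,-20.5),(32.5,20.5),(-32.5,20.5),(-37.5,-25.5),(37.5,-25.5),(37.5,25.5),(-37.5,25.5)]]
p=proj(K,c);print(p.round(1).tolist())
save(im,"w3.png")
E
```

```text
7.9 [0.54087862 0.09941083 0.050497  ] [1.79893486e+02 1.45704842e-02 9.76586364e+01] [ 0.61453284  0.77634326 -1.3185894 ]
[[311.9, 314.6], [202.3, 318.9], [202.2, 237.8], [311.9, 242.2], [319.4, 323.0], [192.8, 329.3], [192.7, 227.5], [319.3, 233.7]]
```

View pics/w3.png

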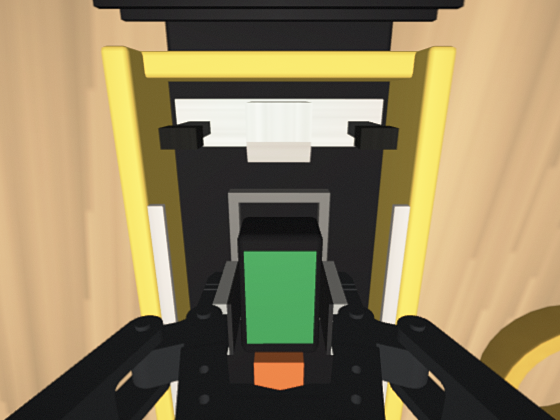

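The bay frame is visible around the pack, with its outer far edge at row 192 and columns 229–329. The pack's lower front edge is at about row 218, columns 246–316. I'll compare that with where a centred pack's edge should project.

```bash
python3 - <<'E'
from h import *
im=cv2.imread("pics/w3.png");_,c=cam("wrist");s=r.observe();print(s["tcp_pos"])
zb=s["tcp_pos"][2]-.0116
a=np.radians(97.6);R=np.array([[np.cos(a),-np.sin(a)],[np.sin(a),np.cos(a)]])
f=lambda x,y,z:proj([*(R@np.array([x,y])/1e3+[.5404,.0968]),z],c).round(1).tolist()
print("centred pack: front bottom",f(30,-18,zb),f(30,18,zb),"front top",f(30,-18,zb+.026),f(30,18,zb+.026),"rear top",f(-30,-18,zb+.026),f(-30,18,zb+.026), "shift5", f(35,-18,zb))
print("col280",im[185:360,280].max(1).tolist())
print("row228",im[228,225:335].max(1).tolist())
E
```

```text
[0.5414023  0.09942135 0.0509305 ]
centred pack: front bottom [[213.5, 313.6]] [[213.5, 238.4]] front top [[234.5, 319.9]] [[234.5, 231.2]] rear top [[354.5, 314.8]] [[354.6, 237.0]] shift5 [[203.6, 314.0]]
col280 [37, 38, 37, 44, 61, 59, 57, 82, 147, 150, 148, 146, 147, 147, 146, 149, 146, 103, 39, 32, 35, 38, 40, 36, 37, 37, 38, 37, 38, 39, 38, 33, 18, 14, 17, 18, 16, 19, 19, 21, 21, 13, 19, 18, 18, 17, 17, 18, 19, 23, 26, 28, 28, 32, 32, 35, 36, 36, 35, 35, 38, 36, 36, 34, 35, 49, 113, 179, 176, 175, 173, 175, 174, 175, 173, 173, 173, 174, 173, 173, 172, 173, 172, 172, 172, 171, 173, 172, 171, 172, 173, 172, 172, 172, 171, 172, 172, 171, 170, 172, 170, 170, 171, 171, 172, 170, 170, 171, 170, 169, 171, 171, 170, 170, 171, 170, 171, 170, 170, 170, 168, 169, 168, 169, 169, 169, 169, 168, 169, 168, 169, 169, 170, 168, 168, 169, 168, 169, 169, 168, 170, 169, 168, 168, 168, 169, 168, 169, 168, 168, 168, 168, 168, 168, 168, 169, 171, 161, 94, 33, 34, 32, 32, 33, 32, 31, 42, 82, 114, 111, 110, 109, 110, 110, 110]
row228 [36, 38, 36, 36, 71, 140, 145, 143, 142, 141, 143, 141, 144, 146, 106, 48, 16, 19, 19, 17, 15, 15, 19, 14, 17, 17, 18, 18, 20, 17, 15, 20, 17, 17, 21, 17, 18, 16, 18, 16, 18, 18, 19, 16, 18, 15, 22, 14, 17, 16, 19, 20, 17, 20, 20, 18, 17, 19, 17, 18, 17, 18, 21, 16, 18, 20, 15, 19, 15, 19, 17, 14, 21, 17, 18, 12, 21, 20, 16, 14, 18, 18, 19, 17, 21, 17, 18, 19, 20, 18, 15, 20, 9, 20, 76, 139, 144, 142, 140, 142, 142, 144, 139, 82, 40, 34, 38, 36, 35, 36]
```

Call:
carry_out(twist=[[0, 0, 0], [0, 0, 0], [0, 0, 0], [0, 0, 0], [0, 0, 0], [0, 0, 0]], dp=[[0, -0.0007, 0], [0, 0, 0.006], [0, 0, 0.006], [0, 0, 0.003], [0, 0, 0], [0, 0, 0]], gripper=[0.3, 0.3, 0.3, 0.3, 0.3, 0.3])

```text
t: 8.55
tcp_pos: [0.5389, 0.0992, 0.034]
orientation: [-180.0, 0.0, 97.7]
ft_force: [-0.6, -0.5, -1.7]
finger_gap: 0.409
finger_force: 41.0
```

Call:
carry_out(twist=[[0, 0, 0], [0, 0, 0], [0, 0, 0]], dp=[[0, 0, 0.001], [0, 0, 0.001], [0, 0, 0]], gripper=[0.3, 0.3, 0.3])

```text
t: 8.85
tcp_pos: [0.5391, 0.0992, 0.0322]
orientation: [-180.0, 0.0, 97.7]
ft_force: [-1.1, 0.5, -1.6]
finger_gap: 0.411
finger_force: 41.0
```

Call:
carry_out(twist=[[0, 0, 0], [0, 0, 0], [0, 0, 0], [0, 0, 0]], dp=[[0, 0, 0.001], [0, 0, 0.001], [0, 0, 0], [0, 0, 0]], gripper=[0.3, 0.3, 0.3, 0.3])

```text
t: 9.25
tcp_pos: [0.5393, 0.0992, 0.0317]
orientation: [180.0, 0.0, 97.7]
ft_force: [-3.4, -1.5, 8.1]
finger_gap: 0.408
finger_force: 42.2
```

Call:
carry_out(twist=[[0, 0, 0], [0, 0, 0], [0, 0, 0], [0, 0, 0], [0, 0, 0], [0, 0, 0], [0, 0, 0], [0, 0, 0], [0, 0, 0], [0, 0, 0], [0, 0, 0]], dp=[[0, 0, 0], [0, 0, 0], [0, 0, 0], [0, 0, 0], [0, 0, -0.01], [0, 0, -0.03], [0, 0, -0.04], [0, 0, -0.04], [0, 0, -0.04], [0, 0, 0], [0, 0, 0]], gripper=[0.6, 0.6, 0.6, 0.6, 0.6, 0.6, 0.6, 0.6, 0.6, 0.6, 0.6])

```text
t: 10.35
tcp_pos: [0.5403, 0.0994, 0.1921]
orientation: [179.8, 0.0, 97.7]
ft_force: [-1.2, -0.9, -0.3]
finger_gap: 0.598
finger_force: 0.0
```

```bash
python3 - <<'E'
from h import *
im,c=cam("wrist");s=r.observe();print(s["t"],s["tcp_pos"],s["orientation"],s["ft_force"])
G=cv2.inRange(cv2.cvtColor(im,cv2.COLOR_RGB2HSV),(45,80,40),(85,255,255))
Q=np.array([w(p,.046,c)[:2] for p in np.argwhere(G)])*1000
print("green",cv2.minAreaRect(Q.astype(np.float32)))
save(im,"w4.png")
print(r.find_in("cover_rib","wrist")[:2])
E
```

```text
10.4 [0.53911994 0.09926763 0.19046857] [1.79973624e+02 7.76800896e-03 9.76784596e+01] [-0.68942776 -0.52238748  0.27785917]
green ((540.3908081054688, 96.18234252929688), (30.866455078125, 47.33425521850586), 8.498026847839355)
[{'location': [304.8, 281.3], 'conf': 0.72}]
```

View pics/w4.png

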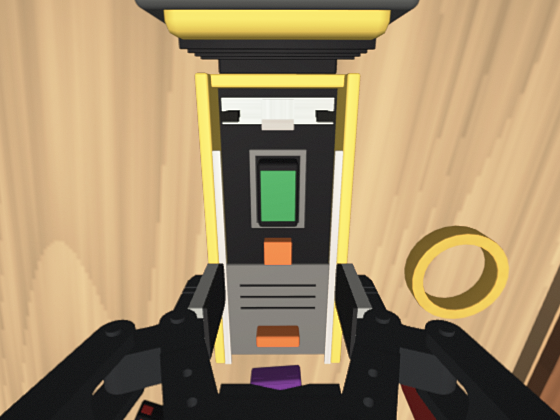

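The pack lies level inside the kerbs (green at (195, 278), within 1 mm of the bay centre). The cover front edge is at row 264, the rib at about rows 326–347, and the latch plate at rows 97–130. Next I locate the rib precisely.

```bash
python3 - <<'E'
from h import *
im,c=cam("wrist")
T=np.mean([r.observe()["tcp_pos"] for _ in range(5)],0);print(T)
a=np.radians(97.6);u=np.array([np.cos(a),np.sin(a)]);v=np.array([-u[1],u[0]]);b=np.array([.5404,.0968])
def L(row,col,z):
    d=w((row,col),z,c)[:2]-b; return (40+1e3*d@u).round(1),(1e3*d@v).round(1)
print("cover front",L(264,280,.060),"cover rear",L(355,280,.060))
print(im[318:360,280].tolist())
for x in (326,336.5): print("rib edge",x,L(x,278,.078),L(x,278,.060))
print("rib sides",L(337,257,.078),L(337,299,.078))
print("plate ledge",L(120,278,.06),L(130,278,.06))
print("tcp lamp",40+1e3*(T[:2]-b)@u,1e3*(T[:2]-b)@v)
E
```

```text
[0.53802662 0.09918896 0.18894713]
cover front (np.float64(-18.6), np.float64(0.5)) cover rear (np.float64(-118.5), np.float64(0.3))
[[135, 132, 126], [135, 131, 126], [136, 131, 126], [135, 131, 126], [134, 131, 125], [135, 130, 124], [136, 132, 127], [135, 131, 127], [135, 131, 125], [122, 106, 93], [111, 59, 33], [110, 57, 26], [112, 61, 31], [112, 61, 32], [113, 62, 32], [114, 61, 32], [114, 62, 33], [115, 63, 34], [113, 61, 32], [115, 63, 33], [151, 82, 44], [212, 113, 62], [234, 131, 71], [241, 138, 74], [240, 139, 77], [239, 138, 76], [239, 137, 76], [239, 136, 74], [239, 136, 74], [242, 136, 73], [239, 134, 77], [166, 122, 96], [128, 128, 125], [132, 130, 125], [133, 128, 123], [134, 130, 125], [131, 128, 124], [128, 125, 121], [153, 138, 122], [210, 174, 130], [210, 174, 129], [208, 172, 129]]
rib edge 326 (np.float64(-70.7), np.float64(2.2)) (np.float64(-84.5), np.float64(2.3))
rib edge 336.5 (np.float64(-82.0), np.float64(2.2)) (np.float64(-96.5), np.float64(2.3))
rib sides (np.float64(-82.6), np.float64(21.1)) (np.float64(-82.5), np.float64(-16.7))
plate ledge (np.float64(105.9), np.float64(2.3)) (np.float64(98.3), np.float64(2.3))
tcp lamp 42.6818678999373 2.036571439974579
```

Call:
carry_out(twist=[[0, 0, 0], [0, 0, 0], [0, 0, 0], [0, 0, 0], [0, 0, 0], [0, 0, 0], [0, 0, 0], [0, 0, 0], [0, 0, 0], [0, 0, 0], [0, 0, 0], [0, 0, 0]], dp=[[-0.02, 0, 0], [-0.04, 0, 0], [-0.045, 0, 0], [-0.04, 0, 0], [-0.019, 0, 0], [0, 0, 0.02], [0, 0, 0.04], [0, 0, 0.04], [0, 0, 0.02], [0, 0, 0.004], [0, 0, 0], [0, 0, 0]], gripper=[0, 0, 0, 0, 0, 0, 0, 0, 0, 0, 0, 0])

```text
t: 11.7
tcp_pos: [0.5619, -0.0634, 0.0672]
orientation: [179.9, 0.0, 97.7]
ft_force: [0.2, 0.6, 0.7]
finger_gap: 0.003
finger_force: 0.0
```

```bash
python3 - <<'E'
from h import *
im,c=cam("wrist");im,c=cam("wrist");s=r.observe();print(s["t"],s["tcp_pos"],s["ft_force"],s["finger_gap"])
save(im,"w5.png")
E
```

```text
11.8 [ 0.56247469 -0.06355885  0.06786866] [-0.01879467 -1.24242773 -0.2422344 ] 0.0015618225095469533
```

View pics/w5.png

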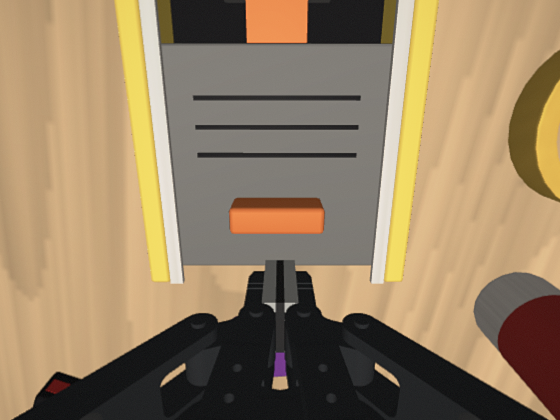

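The closed fingers (tip at row 262, column 280) stand behind the rib (rows 198–233, columns 230–324), just over the cover. Now I push.

Call:
carry_out(twist=[[0, 0, 0], [0, 0, 0], [0, 0, 0], [0, 0, 0], [0, 0, 0], [0, 0, 0], [0, 0, 0], [0, 0, 0], [0, 0, 0], [0, 0, 0], [0, 0, 0], [0, 0, 0], [0, 0, 0]], dp=[[0.005, 0, 0], [0.005, 0, 0], [0.004, 0, 0], [0.004, 0, 0], [0.007, 0, 0], [0.01, 0, 0], [0.01, 0, 0], [0.01, 0, 0], [0.01, 0, 0], [0.01, 0, 0], [0.007, 0, 0], [0.003, 0, 0], [0, 0, 0]], gripper=[0, 0, 0, 0, 0, 0, 0, 0, 0, 0, 0, 0, 0])

```text
t: 13.1
tcp_pos: [0.549, 0.0219, 0.066]
orientation: [-179.9, -0.1, 97.7]
ft_force: [-0.5, -0.2, 1.4]
finger_gap: 0.001
finger_force: 0.0
```

```bash
cat > m.py <<'E'
from h import *
S=[];C=[]
for k in range(3):
    im,c=cam("wrist");s=r.observe();S.append(np.r_[s["tcp_pos"],s["ft_force"]])
S=np.mean(S,0);a=np.radians(97.6);u=np.array([np.cos(a),np.sin(a)]);v=np.array([-u[1],u[0]]);b=np.array([.5404,.0968])
print("t",s["t"],"tcp lamp x",(40+1e3*(S[:2]-b)@u).round(2),"y",(1e3*(S[:2]-b)@v).round(2),"z",S[2].round(4),"push N",-(S[3:5]@u).round(2),"F",S[3:].round(1))
# rib top colour rows in the image
hsv=cv2.cvtColor(im,cv2.COLOR_RGB2HSV);m=cv2.inRange(hsv,(5,120,180),(20,255,255))[:,235:262]
q=np.argwhere(m.mean(1)>128).ravel();print("orange rows",q.min() if len(q) else None,q.max() if len(q) else None)
E
python3 m.py
```

```text
t 13.25 tcp lamp x -35.96 y 1.57 z 0.0658 push N 0.3 F [ 0.  -0.3  0.1]
orange rows 241 264
```

Call:
carry_out(twist=[[0, 0, 0], [0, 0, 0], [0, 0, 0], [0, 0, 0]], dp=[[0.002, 0, 0], [0.002, 0, 0], [0.002, 0, 0], [0.002, 0, 0]], gripper=[0, 0, 0, 0])

```text
t: 13.65
tcp_pos: [0.5482, 0.0288, 0.066]
orientation: [-180.0, 0.0, 97.7]
ft_force: [0.6, -1.7, -0.8]
finger_gap: 0.002
finger_force: 0.8
```

Call:
carry_out(twist=[[0, 0, 0], [0, 0, 0]], dp=[[0.002, 0, 0], [0.002, 0, 0]], gripper=[0, 0])

```text
t: 13.85
tcp_pos: [0.5478, 0.033, 0.0662]
orientation: [-180.0, 0.0, 97.7]
ft_force: [-0.2, -2.1, -2.1]
finger_gap: 0.005
finger_force: 0.8
```

Call:
carry_out(twist=[[0, 0, 0], [0, 0, 0]], dp=[[0.002, 0, 0], [0.002, 0, 0]], gripper=[0, 0])

```text
t: 14.05
tcp_pos: [0.5474, 0.037, 0.0663]
orientation: [-180.0, 0.0, 97.7]
ft_force: [-0.8, -1.0, 0.1]
finger_gap: 0.003
finger_force: 0.8
```

Call:
carry_out(twist=[[0, 0, 0], [0, 0, 0]], dp=[[0.002, 0, 0], [0.002, 0, 0]], gripper=[0, 0])

```text
t: 14.25
tcp_pos: [0.5469, 0.041, 0.0663]
orientation: [-180.0, 0.0, 97.7]
ft_force: [-1.3, -2.2, -0.9]
finger_gap: -0.001
finger_force: 0.8
```

```bash
python3 m.py
```

```text
t 14.4 tcp lamp x -15.91 y 0.67 z 0.0664 push N 0.29 F [-0.6 -0.4 -0.3]
orange rows 243 265
```

Call:
carry_out(twist=[[0, 0, 0], [0, 0, 0]], dp=[[0.0015, 0, 0], [0.0015, 0, 0]], gripper=[0, 0])

```text
t: 14.6
tcp_pos: [0.5471, 0.0437, 0.0665]
orientation: [180.0, 0.0, 97.7]
ft_force: [-0.5, -1.3, -0.2]
finger_gap: -0.005
finger_force: 0.8
```

Call:
carry_out(twist=[[0, 0, 0], [0, 0, 0]], dp=[[0.0015, 0, 0], [0.0015, 0, 0]], gripper=[0, 0])

```text
t: 14.8
tcp_pos: [0.5467, 0.0465, 0.0665]
orientation: [180.0, 0.1, 97.7]
ft_force: [0.1, -4.3, 0.0]
finger_gap: -0.003
finger_force: 2.3
```

Call:
carry_out(twist=[[0, 0, 0], [0, 0, 0]], dp=[[0.0015, 0, 0], [0.0015, 0, 0]], gripper=[0, 0])

```text
t: 15.0
tcp_pos: [0.5465, 0.0476, 0.0666]
orientation: [180.0, 0.3, 97.6]
ft_force: [1.2, -7.9, 0.4]
finger_gap: -0.001
finger_force: 4.3
```

```bash
python3 m.py
```

```text
t 15.15 tcp lamp x -9.23 y 0.43 z 0.0666 push N 6.44 F [ 1.  -6.4 -0.1]
orange rows 23 266
```

Call:
carry_out(twist=[[0, 0, 0], [0, 0, 0], [0, 0, 0], [0, 0, 0]], dp=[[0.001, 0, 0], [0.001, 0, 0], [0.001, 0, 0], [0.001, 0, 0]], gripper=[0, 0, 0, 0])

```text
t: 15.55
tcp_pos: [0.546, 0.0512, 0.0666]
orientation: [180.0, 0.3, 97.6]
ft_force: [0.6, -9.4, 0.2]
finger_gap: -0.0
finger_force: 4.6
```

Call:
carry_out(twist=[[0, 0, 0], [0, 0, 0], [0, 0, 0], [0, 0, 0]], dp=[[0.001, 0, 0], [0.001, 0, 0], [0.001, 0, 0], [0.001, 0, 0]], gripper=[0, 0, 0, 0])

```text
t: 15.95
tcp_pos: [0.5456, 0.055, 0.0666]
orientation: [180.0, 0.4, 97.6]
ft_force: [1.0, -8.6, 0.0]
finger_gap: 0.001
finger_force: 4.8
```

Call:
carry_out(twist=[[0, 0, 0], [0, 0, 0], [0, 0, 0], [0, 0, 0]], dp=[[0.001, 0, 0], [0.001, 0, 0], [0.001, 0, 0], [0.001, 0, 0]], gripper=[0, 0, 0, 0])

```text
t: 16.35
tcp_pos: [0.5449, 0.0602, 0.0666]
orientation: [180.0, 0.2, 97.6]
ft_force: [1.5, -5.8, 0.9]
finger_gap: 0.001
finger_force: 2.8
```

```bash
python3 m.py
```

```text
t 16.5 tcp lamp x 3.41 y 0.41 z 0.0666 push N 5.64 F [ 1.4 -5.5  0.3]
orange rows 26 266
```

Call:
carry_out(twist=[[0, 0, 0], [0, 0, 0], [0, 0, 0]], dp=[[0.001, 0, 0], [0.001, 0, 0], [0.001, 0, 0]], gripper=[0, 0, 0])

```text
t: 16.8
tcp_pos: [0.5444, 0.0634, 0.0666]
orientation: [180.0, 0.2, 97.6]
ft_force: [0.7, -5.4, 0.2]
finger_gap: -0.0
finger_force: 2.7
```

Call:
carry_out(twist=[[0, 0, 0], [0, 0, 0]], dp=[[0.001, 0, 0], [0.001, 0, 0]], gripper=[0, 0])

```text
t: 17.0
tcp_pos: [0.5442, 0.0654, 0.0666]
orientation: [180.0, 0.2, 97.6]
ft_force: [0.5, -5.1, -0.2]
finger_gap: -0.002
finger_force: 2.8
```

Call:
carry_out(twist=[[0, 0, 0], [0, 0, 0]], dp=[[0.001, 0, 0], [0.001, 0, 0]], gripper=[0, 0])

```text
t: 17.2
tcp_pos: [0.5439, 0.0673, 0.0666]
orientation: [180.0, 0.2, 97.6]
ft_force: [1.3, -6.0, -0.1]
finger_gap: -0.0
finger_force: 2.8
```

Call:
carry_out(twist=[[0, 0, 0], [0, 0, 0]], dp=[[0.001, 0, 0], [0.001, 0, 0]], gripper=[0, 0])

```text
t: 17.4
tcp_pos: [0.5436, 0.0693, 0.0666]
orientation: [180.0, 0.2, 97.6]
ft_force: [1.4, -6.0, 0.1]
finger_gap: 0.002
finger_force: 2.8
```

Call:
carry_out(twist=[[0, 0, 0], [0, 0, 0]], dp=[[0.001, 0, 0], [0.001, 0, 0]], gripper=[0, 0])

```text
t: 17.6
tcp_pos: [0.5434, 0.0713, 0.0666]
orientation: [180.0, 0.2, 97.6]
ft_force: [1.0, -5.1, 0.1]
finger_gap: 0.003
finger_force: 2.7
```

Call:
carry_out(twist=[[0, 0, 0]], dp=[[0.001, 0, 0]], gripper=[0])

```text
t: 17.7
tcp_pos: [0.5432, 0.0723, 0.0666]
orientation: [180.0, 0.2, 97.6]
ft_force: [0.8, -5.8, 0.4]
finger_gap: -0.001
finger_force: 2.8
```

Call:
carry_out(twist=[[0, 0, 0]], dp=[[0.001, 0, 0]], gripper=[0])

```text
t: 17.8
tcp_pos: [0.5431, 0.0733, 0.0666]
orientation: [180.0, 0.2, 97.6]
ft_force: [0.5, -5.6, 1.1]
finger_gap: 0.002
finger_force: 2.7
```

Call:
carry_out(twist=[[0, 0, 0]], dp=[[0.001, 0, 0]], gripper=[0])

```text
t: 17.9
tcp_pos: [0.5428, 0.075, 0.0665]
orientation: [180.0, 0.1, 97.6]
ft_force: [0.8, -5.8, 1.4]
finger_gap: -0.002
finger_force: 2.9
```

Call:
carry_out(twist=[[0, 0, 0], [0, 0, 0]], dp=[[0.0005, 0, 0], [0, 0, 0]], gripper=[0, 0])

```text
t: 18.1
tcp_pos: [0.5428, 0.0751, 0.0666]
orientation: [180.0, 0.1, 97.6]
ft_force: [1.3, -5.2, 0.4]
finger_gap: -0.002
finger_force: 2.8
```

The cover jumped from y 0.0733 to 0.0750 and then stopped, so that was the click. I press on gently until the push reaches 13–16 N.

Call:
carry_out(twist=[[0, 0, 0], [0, 0, 0]], dp=[[0.001, 0, 0], [0, 0, 0]], gripper=[0, 0])

```text
t: 18.3
tcp_pos: [0.5428, 0.0753, 0.0666]
orientation: [180.0, 0.2, 97.6]
ft_force: [1.9, -8.7, 0.7]
finger_gap: -0.002
finger_force: 3.8
```

Call:
carry_out(twist=[[0, 0, 0], [0, 0, 0]], dp=[[0.001, 0, 0], [0, 0, 0]], gripper=[0, 0])

```text
t: 18.5
tcp_pos: [0.5428, 0.0755, 0.0666]
orientation: [180.0, 0.3, 97.6]
ft_force: [0.8, -9.2, 0.6]
finger_gap: 0.005
finger_force: 4.9
```

Call:
carry_out(twist=[[0, 0, 0], [0, 0, 0]], dp=[[0.001, 0, 0], [0, 0, 0]], gripper=[0, 0])

```text
t: 18.7
tcp_pos: [0.5428, 0.0757, 0.0666]
orientation: [180.0, 0.4, 97.6]
ft_force: [2.1, -11.5, 0.8]
finger_gap: 0.002
finger_force: 6.0
```

```bash
python3 m.py
```

```text
t 18.85 tcp lamp x 18.8 y 0.49 z 0.0666 push N 12.07 F [  1.2 -12.    0.8]
orange rows 22 266
```

Call:
carry_out(twist=[[0, 0, 0], [0, 0, 0]], dp=[[0.0008, 0, 0], [0, 0, 0]], gripper=[0, 0])

```text
t: 19.05
tcp_pos: [0.5427, 0.0759, 0.0666]
orientation: [180.0, 0.5, 97.5]
ft_force: [2.2, -12.9, 0.6]
finger_gap: -0.004
finger_force: 6.8
```

```bash
python3 m.py
```

```text
t 19.2 tcp lamp x 18.91 y 0.47 z 0.0666 push N 13.37 F [  1.7 -13.3   1.1]
orange rows 22 266
```

The push is 13.4 N: past the click and snug. I back off, rise and check.

Call:
carry_out(twist=[[0, 0, 0], [0, 0, 0], [0, 0, 0], [0, 0, 0], [0, 0, 0], [0, 0, 0], [0, 0, 0], [0, 0, 0], [0, 0, 0], [0, 0, 0], [0, 0, 0], [0, 0, 0]], dp=[[-0.002, 0, 0], [-0.003, 0, 0], [-0.005, 0, 0], [-0.01, 0, 0], [-0.01, 0, -0.005], [0, 0, -0.03], [0, 0, -0.04], [0, 0, -0.04], [0, 0, -0.02], [0, 0, 0], [0, 0, 0], [0, 0, 0]], gripper=[0, 0, 0, 0, 0, 0, 0, 0, 0, 0, 0, 0])

```text
t: 20.4
tcp_pos: [0.5447, 0.0499, 0.1997]
orientation: [-179.8, -0.0, 97.7]
ft_force: [0.9, -0.1, -0.6]
finger_gap: 0.003
finger_force: 0.0
```

```bash
python3 m.py; python3 - <<'E'
from h import *
im,c=cam("wrist");save(im,"w6.png")
E
```

```text
t 20.55 tcp lamp x -7.0 y 2.03 z 0.1996 push N 0.23 F [-0.1 -0.2 -0.3]
orange rows None None
```

View pics/w6.png

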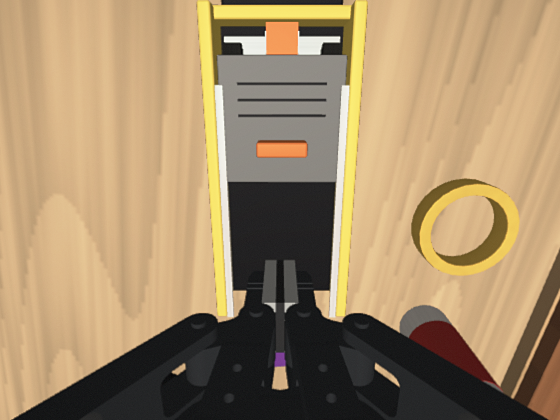

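The cover is shut: its front edge (row 55) meets the black buffers, the tab (rows 22–55) reaches over the latch plate, and the bay is covered. The arm is clear, so I hand the job in.

```bash
python3 -c "
from workcell import r
print(r.job_done())"
```

```text
the job is handed in; nothing more can be done
None
```

I laid the green pack flat in the bay, slid the cover shut past the click, pressed it against its buffers at about 13.4 N, and handed the job in at about 20.6 s; no verdict came back.

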